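Hold a gauge bracket in the corner of the setting plate

TASK

Pick up the aluminium angle bracket from the bench and set it flat, foot down, on the steel setting plate. Slide it into the corner so that the back of its upright is flush against the long fence and its end is against the short fence, and press it firmly against both fences at once. Leave the other things on the bench where they are, and finish while still holding the bracket pressed there, so that a colleague could clamp it: do not let go.

Things in the scene. Friction and masses are not known exactly. Their poses are not given: they have to be found in the camera images.
- bracket: Loose aluminium angle bracket, 0.18-0.36 kg, foot down, turned up to 0.9 rad. Foot 60 (x) by 72 (y) by 12 mm thick, two dark screw holes. Upright: 12 mm thick plate, 72 mm wide, on the foot's back (+x) edge, top 70 mm above the underside. Origin: centre of the foot's underside, z up. Upright's mid-plane at x = 24 mm, back face (flush with the foot's edge) at x = 30, ends at y = -36 and 36.
- upright_top (a point): Middle of the top edge of the bracket's upright, at (24, 0, 70) mm in the bracket's frame. The upright is easily pinched from above across its 12 mm thickness (fingers closing along the bracket's x); tips at least 24 mm above the underside pass over the fences.
- bracket_corner (a point): Lower corner of the bracket, at (30, -36, 0) mm in its frame, where its back face meets its -y end: the corner that belongs in the corner of the fences.
- jig: Setting plate, dark steel, fixed: 210 (x) by 230 (y) by 12 mm thick, origin at the centre of its underside, z up, turned by up to 0.35 rad. Two rigid fences 18 mm thick, 20 mm high above the plate, along its far (+x) and right (-y) edges meet in an inside corner. The bracket goes in with its axes parallel to the plate's (bracket +x along plate +x).
- corner (a point): Inside corner of the two fences at the height of the plate's top face, at (80, -90, 12) mm in the plate's frame; same axes as the plate. The free plate area lies towards -x and +y of it. When the bracket is home, point bracket_corner coincides with this point.
- long_fence: Steel bar 18 by 210 by 20 mm along the plate's y axis, at its far (+x) edge; origin at the centre of its underside; its inner face looks to the plate's -x, 9 mm from the origin. Rigid; smooth machined faces (friction against the bracket about 0.3).
- short_fence: Steel bar 120 by 18 by 20 mm along the plate's x axis, at its right (-y) edge; origin at the centre of its underside; its inner face looks to the plate's +y, 9 mm from the origin. Rigid; smooth machined faces (friction against the bracket about 0.3).
- spacer: Bystander: loose plain machined steel block, 60 by 40 by 30 mm high, origin at the centre of its underside. Lies near the bracket; leave it alone.
- sample_ring: Bystander: loose brass soil-sample ring, 74 mm outside diameter, 20 mm high, origin at the centre of its underside. Lies near the bracket; leave it alone.
- dial_gauge: Bystander: loose dial gauge lying on its back, 56 mm diameter, 18 mm high with a thin stem, to the right of the plate; origin at the centre of its underside. Leave it alone.
There are look-alikes about, which are no part of the job. What is meant by the bracket is not green or purple, and is the larger of those in its own colour.

How it is judged:
At the end, for the whole second after the job is handed in: The bracket is flat on the plate (3 mm, 0.04 rad tilt), its lower back corner within 3 mm per axis of the fences' corner, parallel within 0.04 rad, bearing on each fence with over 2 N, still, fingers on it with over 1 N, through the last second. Bystanders moved no more than 20 mm (contact force between bracket and long_fence above 2 N and contact force between bracket and short_fence above 2 N and x of bracket_corner in the frame of corner between -0.003 and 0.003 m and y of bracket_corner in the frame of corner between -0.003 and 0.003 m and z of bracket_corner in the frame of corner between -0.003 and 0.003 m and angle between the x axis of bracket and the x axis of jig, either way round below 0.04 rad and angle between bracket's own z axis and vertical below 0.04 rad and linear speed of bracket below 0.01 m/s and contact force between the fingers and bracket above 1 N); the arm keeps its last pose, push and grip.
It fails at once if the spacer block is pushed more than 20 mm (distance of spacer from where it was at the start of the episode above 0.02 m).
It fails at once if the sample ring is pushed more than 20 mm (distance of sample_ring from where it was at the start of the episode above 0.02 m).
It fails at once if the dial gauge is pushed more than 20 mm (distance of dial_gauge from where it was at the start of the episode above 0.02 m).
It also fails if it takes over 58 s, if anything falls off the work surface, if the arm or the gripper's body presses on something with over 40 N, if the wrist force passes 120 N, or if a joint passes its speed limit or range.

ROBOT

A 6-joint arm with a two-finger parallel gripper is mounted at the origin on the work surface. World frame = base frame: x ahead of the robot, y to its left, z up, the work surface at z = 0. Lengths are in m, angles in rad, forces in N, time in s.
With the tool pointing down it reaches from about 0.225 to 0.875 m from the base axis. Payload 3.4 kg.
Tool frame: the origin (TCP) lies between the finger pads; the fingertips stand 8 mm ahead of it and the grasp point (between the pads) lies 11 mm behind it; z points along the fingers, y is the line along which they close (so a half turn about z gives the same grasp; the last joint's range is limited). The gripper opens to 85 mm and grips with 20 to 120 N. Pads are 22 mm wide; open, the fingers measure 114 mm over their backs; the gripper's body (76 mm by 85 mm) begins 54 mm behind the grasp point. The pads swing forward as they close: fully open they stand 13 mm farther back than shut.
Start: joints at [1.205, 0.276, 1.505, -0, 1.361, -0.121], TCP at [0.139, 0.558, 0.239] pointing down, gripper open.
Joint ranges: [-2.89, 2.89], [-0.75, 2.08], [0.22, 2.7], [-1.18, 4.32], [0.11, 2.71], [-2.7, 2.7]. Speed limits (rad/s): [2.57, 2.57, 3.14, 3.14, 3.14, 3.14].

INTERFACE

Orientations are given as a unit quaternion [w, x, y, z].
In Python, from rig import manip gives the robot as it stands.
- The arm moves only by the tool move_arm, never from a script. Its argument "deltas" is a list that holds one entry, the list of rows, each a list of 5 numbers: the shift along the tool's x, y, z normalised to -1 to 1, where 1 is 80 cm, then the turn about the tool's z normalised to -1 to 1, where 1 is 120 degrees, then the closure, from -1 (fully open) to 1 (shut). In form: [[[tx, ty, tz, twist, grip], ...]]. A call has 1 to 12 rows; each row is the pose to reach, as a shift and turn from the pose commanded when the call began, along the tool's axes at that moment; what a row does not reach only later rows make up. A row lasts 1/10 s, in which the tool goes at most 50 mm and 8.59 degrees, less where a joint would pass 70% of its speed; a pose out of reach is approached as far as the arm can. A call with a number of a shift or a turn outside -1 to 1 is refused whole. A call with a gripper value outside its range is refused whole. The fingers move at their own pace and stop on an object; "squeeze" is the grip in N (left out, the last holds). Time passes only in rows, so rows that repeat a pose let the fingers close. It gives the time, the measured TCP pose, the force, the opening and the grip force at its end, in the units of the state.
- manip.get_state(): the state, without advancing time (a new reading comes with each control period).
- manip.get_image(name): name is "scene" or "top"; returns the picture (400x640x3 uint8, red, green, blue); there is no depth.
- manip.camera_params(name): a dict with "fx", "fy", "cx", "cy" (pixels), "dist" ([k1, k2, p1, p2, k3] as OpenCV has them; the pictures are not rectified), "R" (3x3) and "t" (3): a world point X has camera coordinates R X + t. Camera axes: x right, y down, z forward; pixel columns grow to the right and rows downward; lengths in m; the calibration is good to about 2 mm. A picture is of the moment at which its call begins. camera_params takes no time and is no camera call.
- manip.sign_off(): hands the job in; it is judged then, once.
The state is a dict: "clock": time; "qpos": joint angles; "qd": joint speeds; "effort": joint torques, N m; "position": TCP position; "ee_rot": TCP orientation; "contact_force": force on the tool from outside, world axes, zero at the start; "moment": the same for the moment, N m; "width": finger opening in m; "gripper_force": force on a finger pad.
Only numpy, scipy, OpenCV 4.12 (cv2) and the standard library are available. Lean on these libraries where they do the work, as an engineer would, in place of code of your own. Each camera call takes 0.05 s, during which the arm holds its last target. There are 200 camera calls.

## Working session

There is one attempt and no reset: what is moved stays moved. The work goes in short steps, Python scripts to look and compute and a tool call to move; the robot and the scene stay as the last step left them, time stands still between calls to the robot, and variables do not carry over. Pictures are saved under pics/ and viewed, at most 10 in all, crops included, and the job is handed in when it is done.

Besides the shell and the picture viewer there is one more tool, called after ">>>" in YAML: its name, and indented under it one key for each argument. move_arm: Moves the arm, as the interface text tells. Scaled input: -1 to 1 covers 80 cm each way for a shift and 120 degrees each way for a turn. Its arguments: {"type":"object","properties":{"deltas":{"type":"array","items":{"type":"array","items":{"type":"array","items":{"type":"number","minimum":-1,"maximum":1}}}},"squeeze":{"type":"number"}},"required":["deltas"]}

```bash
mkdir -p pics
python3 - <<'E'
from rig import manip
import cv2
for n in("scene","top"):
    im=manip.get_image(n); cv2.imwrite(f"pics/{n}0.png",im[:,:,::-1])
    p=manip.camera_params(n); print(n,{k:(v if not hasattr(v,'tolist') else v.tolist()) for k,v in p.items()})
print(manip.get_state())
E
```

```text
scene {'fx': 509.7383123344896, 'fy': 509.7383123344896, 'cx': 326.7632898866569, 'cy': 204.49380770205016, 'dist': [-0.010597326680408638, 0.0, 0.0, 0.0, 0.0], 'R': [[-0.054881937873116994, 0.9982953816045945, 0.019857088463031462], [0.7519180018573381, 0.05440572137283085, -0.6570078659839395], [-0.6569682575118523, -0.021126962603252766, -0.7536221600198614]], 't': [-0.0007375777054688023, -0.35458143890162763, 1.6856479081754578]}
top {'fx': 388.5587472295984, 'fy': 388.5587472295984, 'cx': 316.60631393300014, 'cy': 198.66468506473336, 'dist': [-0.032482914348706884, 0.0, 0.0, 0.0, 0.0], 'R': [[0.005649701931866714, -0.9999837540413922, -0.0007566514162438081], [-0.9990888755104478, -0.0056126335688968295, -0.042307412774718584], [0.04230247864310305, 0.000994986284293998, -0.9991043540606478]], 't': [0.03132184207117268, 0.5362701348906019, 1.0331921910907589]}
{'clock': 0.1, 'qpos': array([ 1.20501807e+00,  2.76523479e-01,  1.50601503e+00, -5.54770591e-06,
        1.36069293e+00, -1.20995128e-01]), 'qd': array([-0.00153818, -0.0025137 , -0.00205775, -0.00067009,  0.00106664,
        0.00061087]), 'effort': array([ 2.04681055e-03, -4.17700052e+01, -2.46410573e+01, -1.24774247e-04,
        5.89573814e-03,  3.51201538e-05]), 'position': array([0.13918757, 0.55742537, 0.23852753]), 'ee_rot': array([-1.94833409e-04,  1.22085611e-01,  9.92519235e-01, -7.95895420e-04]), 'contact_force': array([ 0.64799838, -0.51492331, -1.08429795]), 'moment': array([ 0.02564926,  0.02074022, -0.02052062]), 'gripper_force': 0.0, 'width': 0.0856752261736998}
```

View pics/scene0.png

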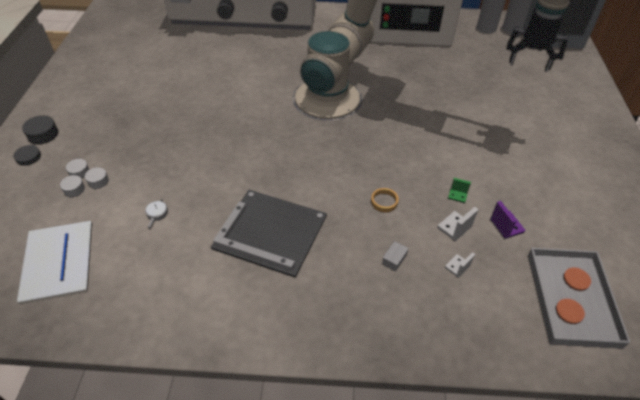

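View pics/top0.png

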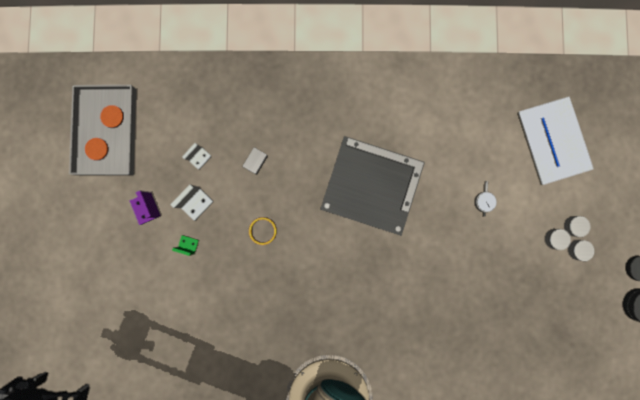

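The scene view shows the plate around (270,232) and two white brackets, the larger at (458,221). In the top view the larger one is at (192,203), the plate at (373,186), the ring at (263,231) and the spacer at (255,160). Next I'll enlarge crops of the bracket and plate.

Run:
```python
import cv2,numpy as np
a=cv2.imread("pics/top0.png");s=cv2.imread("pics/scene0.png")
r=lambda im,x0,y0,x1,y1,w,h:cv2.resize(im[y0:y1,x0:x1],(w,h),interpolation=cv2.INTER_CUBIC)
c1=r(a,160,175,225,225,390,300)   #6x
c2=r(a,310,125,440,245,390,300)  #3x, 2.5
c3=r(s,430,200,495,250,390,300)
c4=r(s,200,180,340,280,390,300)
cv2.imwrite("pics/crops.png",np.vstack([np.hstack([c1,c2]),np.hstack([c3,c4])]))
```

```text
(no output)
```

View pics/crops.png

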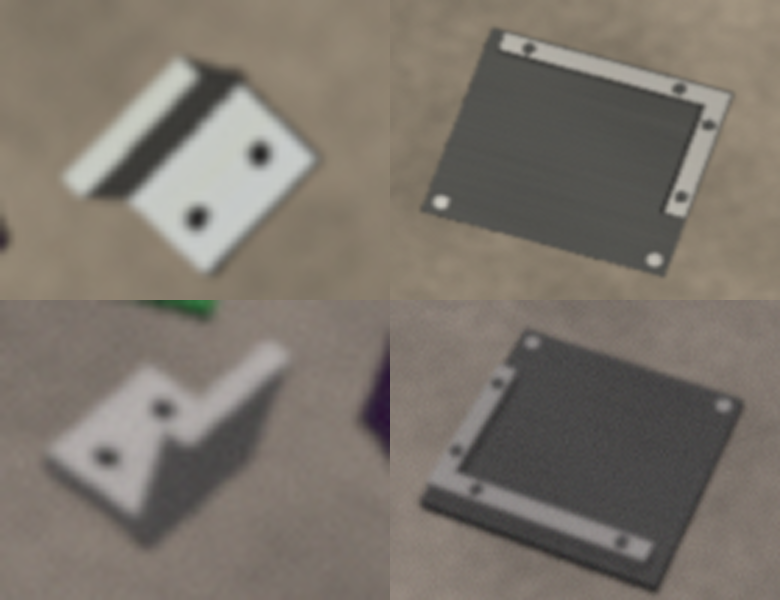

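The crops show the bracket with its upright on the upper-left side, so its +x points to world (+x,+y). The plate's inside corner is at about (414,167) in the top view. Next I'll measure both with masks.

```bash
cat > h.py <<'E'
import cv2,numpy as np
from rig import manip
def ray(n,uv,z):
    p=manip.camera_params(n);K=np.array([[p['fx'],0,p['cx']],[0,p['fy'],p['cy']],[0,0,1]])
    R=np.array(p['R']);t=np.array(p['t'])
    q=cv2.undistortPoints(np.asarray(uv,float).reshape(-1,1,2),K,np.array(p['dist'])).reshape(-1,2)
    d=np.c_[q,np.ones(len(q))]@R; c=-R.T@t
    return c[:2]+d[:,:2]*((z-c[2])/d[:,2:])
def comps(im,box,thr,S=8,amin=15,sat=45):
    x0,y0,x1,y1=box
    c=cv2.resize(im[y0:y1,x0:x1],None,fx=S,fy=S,interpolation=cv2.INTER_CUBIC)
    m=((c.min(2)>thr)&(c.max(2).astype(int)-c.min(2)<sat)).astype(np.uint8)
    cs,_=cv2.findContours(m,cv2.RETR_EXTERNAL,cv2.CHAIN_APPROX_NONE)
    return [(k.reshape(-1,2)+.5)/S-.5+[x0,y0] for k in cs if cv2.contourArea(k)>amin*S*S]
def rect(n,uv,z):
    w=ray(n,uv,z); r=cv2.minAreaRect((w*1000).astype(np.float32)); return r,cv2.boxPoints(r)
E
python3 - <<'E'
from h import *
np.set_printoptions(precision=1,suppress=True)
T=cv2.imread("pics/top0.png");S=cv2.imread("pics/scene0.png")
for n,im,bb,jb,thb,thj in(("top",T,(163,178,222,226),(318,130,432,240),150,125),("scene",S,(432,202,484,245),(205,185,335,278),112,105)):
    for th in (thb-10,thb,thb+10):
        for c in comps(im,bb,th):
            print(n,th,'px',c.mean(0));
            for z in(.07,.012): r,b=rect(n,c,z);print('  z',z,np.array(r[0]),np.array(r[1]),round(r[2],1),b.ravel())
    for th in (thj-12,thj,thj+12):
        for c in comps(im,jb,th,amin=100,sat=60):
            r,b=rect(n,c,.032);print(n,th,'jig',c.mean(0),np.array(r[0]),np.array(r[1]),round(r[2],2),b.ravel())
E
```

```text
top 140 px [196.5 204.6]
  z 0.07 [516.8 339.8] [45.8 69.5] 46.1 [475.8 347.4 525.9 299.2 557.7 332.2 507.6 380.4]
  z 0.012 [518.2 357.9] [48.5 73.6] 46.1 [474.9 365.9 527.9 314.9 561.6 349.8 508.5 400.9]
top 140 px [180.9 195.9]
  z 0.07 [539.  379.9] [13.6 72.4] 46.3 [508.2 400.  560.5 350.  569.8 359.8 517.5 409.8]
  z 0.012 [541.8 400.3] [14.4 76.6] 46.3 [509.1 421.5 564.5 368.6 574.4 379.  519.  431.9]
top 150 px [196.5 204.6]
  z 0.07 [516.8 339.7] [44.9 68.5] 46.5 [476.5 346.9 526.2 299.8 557.1 332.4 507.4 379.5]
  z 0.012 [518.2 357.7] [47.5 72.5] 46.5 [475.6 365.4 528.2 315.5 560.9 350.  508.3 399.9]
top 150 px [180.9 195.8]
  z 0.07 [539.  379.8] [12.5 71.5] 46.5 [508.8 399.9 560.6 350.7 569.2 359.7 517.4 409. ]
  z 0.012 [541.7 400.2] [13.2 75.7] 46.5 [509.8 421.5 564.6 369.4 573.7 379.  518.9 431.1]
top 160 px [196.4 204.5]
  z 0.07 [516.9 339.7] [43.8 67.3] 46.5 [477.4 347.  526.2 300.6 556.4 332.4 507.6 378.7]
  z 0.012 [518.4 357.7] [46.4 71.3] 46.5 [476.5 365.4 528.3 316.3 560.2 350.  508.5 399.1]
top 160 px [181.2 195.7]
  z 0.07 [538.9 379.7] [11.3 70.1] 46.6 [509.
[... 2804 characters left out ...]
56.4 251.5] [ 659.9 -134.3] [135.1  19.4] 72.29 [ 630.1 -195.7  648.5 -201.6  689.6  -72.9  671.2  -67. ]
scene 105 jig [321.4 258.6] [658.   11.3] [134.5  86.9] 2.58 [588.8  51.7 592.7 -35.2 727.1 -29.1 723.2  57.7]
scene 105 jig [256.5 224.1] [ 585.1 -119.4] [296.3 350.1] 4.21 [ 424.5   44.3  450.2 -304.9  745.7 -283.1  720.    66. ]
scene 117 jig [212.9 273.3] [ 721.  -223.6] [38.7 50.9] 3.93 [ 699.9 -199.5  703.4 -250.3  742.1 -247.6  738.6 -196.8]
scene 117 jig [256.5 251.5] [ 660.  -134.4] [129.8  16.9] 72.32 [ 632.2 -193.7  648.3 -198.8  687.7  -75.1  671.6  -70. ]
scene 117 jig [217.2 240.4] [ 612.3 -236.9] [ 68.4 184.2] 85.89 [ 518.  -264.5  701.8 -277.7  706.7 -209.4  522.9 -196.2]
```

>>> move_arm:
  deltas:
    - [[-0.539,-0.095,0.06,0.247,-0.2],[-0.539,-0.095,0.06,0.247,-0.2],[-0.539,-0.095,0.06,0.247,-0.2],[-0.539,-0.095,0.06,0.247,-0.2],[-0.539,-0.095,0.06,0.247,-0.2],[-0.539,-0.095,0.06,0.247,-0.2],[-0.539,-0.095,0.06,0.247,-0.2],[-0.539,-0.095,0.06,0.247,-0.2],[-0.539,-0.095,0.06,0.247,-0.2],[-0.539,-0.095,0.06,0.247,-0.2],[-0.539,-0.095,0.06,0.247,-0.2],[-0.539,-0.095,0.06,0.247,-0.2]]
  squeeze: 80

```text
clock: 1.3
position: [0.5381, 0.38, 0.191]
ee_rot: [-0.001, 0.372, 0.928, -0.0]
contact_force: [-0.3, -0.1, 0.1]
width: 0.0511
gripper_force: 0.0
```

>>> move_arm:
  deltas:
    - [[0,0,0.05,0,-0.2],[0,0,0.1,0,-0.2],[0,0,0.15,0,-0.2],[0,0,0.175,0,-0.2],[0,0,0.188,0,-0.2],[0,0,0.188,0,-0.2],[0,0,0.188,0,1],[0,0,0.188,0,1],[0,0,0.188,0,1],[0,0,0.188,0,1],[0,0,0.188,0,1],[0,0,0.188,0,1]]

```text
clock: 2.5
position: [0.5403, 0.3803, 0.0428]
ee_rot: [0.001, 0.372, 0.928, 0.001]
contact_force: [-0.9, 1.4, 5.2]
width: 0.0108
gripper_force: 78.9
```

>>> move_arm:
  deltas:
    - [[0,0,0,0,1],[0,0,0,0,1],[0,0,-0.02,0,1],[0,0,-0.05,0,1],[0,0,-0.1,0,1],[0,0,-0.125,0,1],[0,0,-0.125,0,1]]

```text
clock: 3.2
position: [0.5413, 0.3806, 0.1445]
ee_rot: [0.002, 0.372, 0.928, 0.003]
contact_force: [-0.9, 0.4, -2.2]
width: 0.0107
gripper_force: 78.3
```

>>> move_arm:
  deltas:
    - [[-0.546,-0.432,0,0.534,1],[-0.546,-0.432,0,0.534,1],[-0.546,-0.432,0,0.534,1],[-0.546,-0.432,0,0.534,1],[-0.546,-0.432,0,0.534,1],[-0.546,-0.432,0,0.534,1],[-0.546,-0.432,0,0.534,1],[-0.546,-0.432,0,0.534,1],[-0.546,-0.432,0,0.534,1],[-0.546,-0.432,0,0.534,1],[-0.546,-0.432,0,0.534,1],[-0.546,-0.432,0,0.534,1]]

```text
clock: 4.4
position: [0.6165, -0.1783, 0.1385]
ee_rot: [0.001, 0.809, 0.588, -0.001]
contact_force: [-0.5, 0.2, -2.8]
width: 0.0107
gripper_force: 78.6
```

>>> move_arm:
  deltas:
    - [[0,0,0,0,1],[0,0,0,0,1],[0,0,0,0,1]]

```text
clock: 4.7
position: [0.6159, -0.1699, 0.1401]
ee_rot: [-0.001, 0.807, 0.59, -0.0]
contact_force: [0.4, 0.5, -3.1]
width: 0.0109
gripper_force: 78.6
```

Run:
```python
from rig import manip
import cv2,numpy as np
a=manip.get_image("top")[:,:,::-1];s=manip.get_image("scene")[:,:,::-1]
cv2.imwrite("pics/t1.png",a);cv2.imwrite("pics/s1.png",s)
r=lambda im,x0,y0,x1,y1:cv2.resize(im[y0:y1,x0:x1],(400,400),interpolation=cv2.INTER_CUBIC)
cv2.imwrite("pics/c1.png",np.hstack([r(a,330,120,450,240),r(s,200,160,320,280)]))
st=manip.get_state();print({k:np.round(st[k],4) for k in("clock","qpos","position","ee_rot","contact_force","moment","width")})
```

```text
{'clock': np.float64(4.8), 'qpos': array([-3.7830e-01,  4.3630e-01,  1.5091e+00,  5.0000e-04,  1.1970e+00,
       -7.0700e-02]), 'position': array([ 0.6164, -0.1701,  0.1407]), 'ee_rot': array([-4.000e-04,  8.071e-01,  5.904e-01, -0.000e+00]), 'contact_force': array([ 0.256 , -0.4347, -2.6307]), 'moment': array([ 0.0142, -0.0039, -0.0456]), 'width': np.float64(0.0113)}
```

View pics/c1.png

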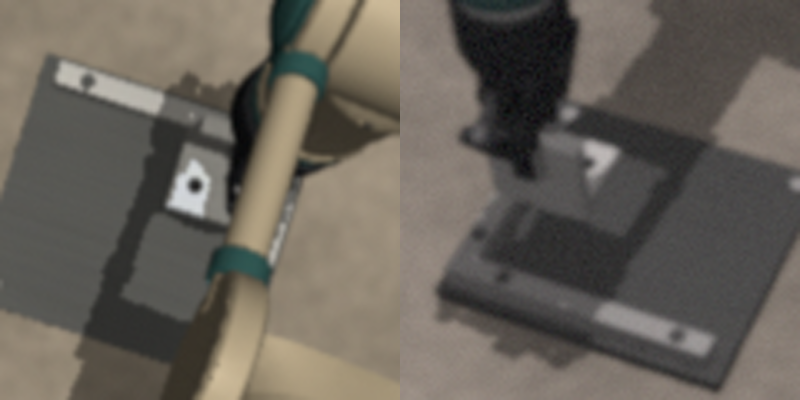

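Both views show the bracket held foot down over the plate, inside the fences and parallel to them. Now I'll lower it.

>>> move_arm:
  deltas:
    - [[0,0,0.04,0,1],[0,0,0.08,0,1],[0,0,0.095,0,1],[0,0,0.1,0,1],[0,0,0.103,0,1],[0,0,0.105,0,1],[0,0,0.107,0,1],[0,0,0.107,0,1],[0,0,0.107,0,1]]
  squeeze: 100

```text
clock: 5.7
position: [0.6169, -0.1721, 0.0559]
ee_rot: [0.0, 0.808, 0.59, 0.0]
contact_force: [-1.3, 0.6, -2.7]
width: 0.0105
gripper_force: 98.6
```

>>> move_arm:
  deltas:
    - [[0,0,0.001,0,1],[0,0,0.002,0,1],[0,0,0.003,0,1],[0,0,0.004,0,1],[0,0,0.004,0,1]]

```text
clock: 6.2
position: [0.617, -0.1721, 0.0548]
ee_rot: [0.001, 0.808, 0.59, 0.0]
contact_force: [-3.0, 0.4, 11.5]
width: 0.0105
gripper_force: 101.2
```

>>> move_arm:
  deltas:
    - [[-0.003,0.004,0,0,1],[-0.006,0.008,0,0,1],[-0.009,0.012,0,0,1],[-0.012,0.015,0,0,1],[-0.012,0.015,0,0,1],[-0.012,0.015,0,0,1]]

```text
clock: 6.8
position: [0.6267, -0.1852, 0.0548]
ee_rot: [0.002, 0.808, 0.589, 0.001]
contact_force: [-0.7, 1.0, 9.6]
width: 0.011
gripper_force: 100.6
```

>>> move_arm:
  deltas:
    - [[0,0.001,0,0,1],[0,0.002,0,0,1],[0,0.003,0,0,1],[0,0.004,0,0,1],[0,0.005,0,0,1],[0,0.005,0,0,1]]

```text
clock: 7.4
position: [0.6279, -0.1857, 0.0548]
ee_rot: [-0.0, 0.808, 0.59, -0.0]
contact_force: [-5.6, 2.5, 12.9]
width: 0.0107
gripper_force: 101.3
```

>>> move_arm:
  deltas:
    - [[-0.001,0,0,0,1],[-0.002,0.001,0,0,1],[-0.003,0.002,0,0,1],[-0.004,0.003,0,0,1],[-0.005,0.003,0,0,1],[-0.005,0.003,0,0,1],[-0.005,0.003,0,0,1]]

```text
clock: 8.1
position: [0.6277, -0.1869, 0.0549]
ee_rot: [-0.003, 0.808, 0.589, 0.0]
contact_force: [-7.0, 9.1, 16.4]
width: 0.0108
gripper_force: 101.7
```

>>> move_arm:
  deltas:
    - [[-0.002,0,0,0,1],[-0.004,0,0,0,1],[-0.006,0.001,0,0,1],[-0.008,0.002,0,0,1],[-0.008,0.002,0,0,1],[-0.008,0.002,0,0,1]]

```text
clock: 8.7
position: [0.6268, -0.1901, 0.055]
ee_rot: [-0.006, 0.808, 0.589, 0.001]
contact_force: [-7.6, 15.8, 19.4]
width: 0.0109
gripper_force: 102.1
```

Run:
```python
from rig import manip
import cv2,numpy as np
a=manip.get_image("top")[:,:,::-1];s=manip.get_image("scene")[:,:,::-1]
cv2.imwrite("pics/t2.png",a);cv2.imwrite("pics/s2.png",s)
r=lambda im,x0,y0,w:cv2.resize(im[y0:y0+w,x0:x0+w],(400,400),interpolation=cv2.INTER_CUBIC)
cv2.imwrite("pics/c2.png",cv2.convertScaleAbs(np.hstack([r(a,365,135,70),r(s,205,195,70)]),alpha=1.5))
st=manip.get_state();print({k:np.round(st[k],4) for k in("clock","position","ee_rot","contact_force","moment","width")})
```

```text
{'clock': np.float64(8.8), 'position': array([ 0.6268, -0.1901,  0.055 ]), 'ee_rot': array([-0.0062,  0.8081,  0.5891,  0.0012]), 'contact_force': array([-6.8182, 15.6112, 20.4748]), 'moment': array([2.4867, 1.4054, 0.0341]), 'width': np.float64(0.0107)}
```

View pics/c2.png

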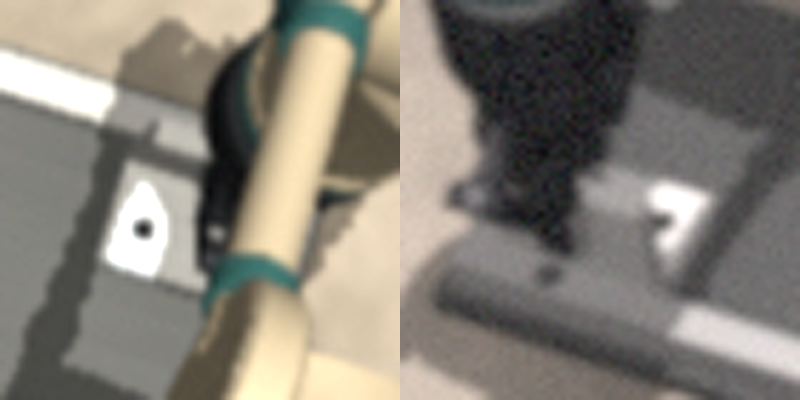

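The views show the bracket standing against the long fence near the corner, with the foot's free corner at about (383,180) in the top view. I'll press on with less downward load to see whether it stalls against the short fence.

>>> move_arm:
  deltas:
    - [[0,0,-0.001,0,1],[0,0,-0.0015,0,1],[0,0,-0.0015,0,1],[-0.001,0,-0.0015,0,1],[-0.002,0,-0.0015,0,1],[-0.003,0,-0.0015,0,1],[-0.004,0,-0.0015,0,1],[-0.004,0,-0.0015,0,1],[-0.004,0,-0.0015,0,1]]

```text
clock: 9.7
position: [0.6267, -0.1904, 0.0552]
ee_rot: [-0.008, 0.808, 0.589, 0.003]
contact_force: [-4.2, 22.5, 15.3]
width: 0.0108
gripper_force: 101.4
```

Run:
```python
from h import *
im=manip.get_image("top")[:,:,::-1]; cv2.imwrite("pics/t3.png",im)
st=manip.get_state();print(st['position'],st['ee_rot'],st['contact_force'])
o=np.array([622.6,-225.8]);a=np.deg2rad(-17.74);B=np.array([[np.cos(a),np.sin(a)],[-np.sin(a),np.cos(a)]])
P=lambda n,uv,z:((ray(n,uv,z)*1000-o)@B.T).round(1)
print("approx corner in corner frame (home -60,72)",P("top",[[383,180.5]],.024))
# bright lit part of foot left and front edges; home: y=72 and x=-60
for f in("t2","t3"):
    I=cv2.imread(f"pics/{f}.png")
    for th in(95,110,125):
        for c in comps(I,(378,158,402,188),th,amin=20):
            w=P("top",c,.024);print(f,th,'xmin',w[:,0].min(),'ymax',w[:,1].max(),np.percentile(w[:,1],[90,97]),np.percentile(w[:,0],[3,10]))
```

```text
[ 0.62672272 -0.19041567  0.05524883] [-0.00770729  0.80834319  0.58865282  0.00312102] [-4.21203158 22.95934628 15.0833079 ]
approx corner in corner frame (home -60,72) [[-61.3  68.1]]
t2 95 xmin -63.7 ymax 72.4 [71.9 72.1] [-63.4 -63. ]
t2 95 xmin -0.6 ymax 63.7 [62.31 63.3 ] [-0.5 -0.4]
t2 110 xmin -62.8 ymax 71.3 [70.9 71.1] [-62.6  -62.07]
t2 125 xmin -62.1 ymax 70.5 [70.1 70.3] [-62.  -61.6]
t3 95 xmin -63.4 ymax 72.2 [71.7 71.9] [-63.1  -62.49]
t3 95 xmin -0.3 ymax 62.7 [61.09 62.3 ] [-0.2 -0.1]
t3 110 xmin -62.4 ymax 71.0 [70.6 70.8] [-62.1 -61.7]
t3 125 xmin -61.7 ymax 69.9 [68.9 69.5] [-61.5 -61.3]
```

>>> move_arm:
  deltas:
    - [[0,0.002,0,0,1],[0,0.004,0,0,1],[0,0.006,0,0,1],[0,0.006,0,0,1],[0,0.006,0,0,1],[0,0.006,0,0,1]]

```text
clock: 10.35
position: [0.627, -0.1905, 0.0552]
ee_rot: [-0.011, 0.808, 0.589, 0.0]
contact_force: [-10.7, 23.5, 21.7]
width: 0.0109
gripper_force: 102.1
```

>>> move_arm:
  deltas:
    - [[0.001,0.001,0,0,1],[0.002,0.002,0,0,1],[0.002,0.003,0,0,1],[0.002,0.004,0,0,1],[0.002,0.004,0,0,1],[0.002,0.004,0,0,1],[0.002,0.004,0,0,1],[0.002,0.004,0,0,1]]

```text
clock: 11.15
position: [0.6273, -0.1904, 0.0551]
ee_rot: [-0.013, 0.808, 0.589, -0.002]
contact_force: [-16.7, 21.3, 26.0]
width: 0.0103
gripper_force: 102.5
```

Run:
```python
from h import *
a=manip.get_image("top")[:,:,::-1];s=manip.get_image("scene")[:,:,::-1]
cv2.imwrite("pics/t4.png",a);cv2.imwrite("pics/s4.png",s)
r=lambda im,x0,y0,w:cv2.resize(im[y0:y0+w,x0:x0+w],(400,400),interpolation=cv2.INTER_CUBIC)
cv2.imwrite("pics/c4.png",cv2.convertScaleAbs(np.hstack([r(a,370,140,50),r(s,215,200,50)]),alpha=1.4))
st=manip.get_state();F=st['contact_force'];c,d=np.cos(-.3096),np.sin(-.3096)
print(st['position'],st['ee_rot'],F,st['qd'],'Fx,Fy plate',F[0]*c+F[1]*d,-F[0]*d+F[1]*c)
o=np.array([622.6,-225.8]);B=np.array([[c,d],[-d,c]])
for th in(110,125):
    for k in comps(a,(378,158,402,188),th,amin=20):
        w=(ray("top",k,.024)*1000-o)@B.T;print(th,w[:,0].min(),w[:,1].max(),cv2.minAreaRect(w.astype(np.float32)))
```

```text
[ 0.62733013 -0.19039523  0.05510579] [-0.01331234  0.80793501  0.58911603 -0.00247175] [-17.49225879  20.95433576  24.79244377] [ 0.00018336  0.00078059  0.00033973 -0.00011771  0.00127504 -0.00116106] Fx,Fy plate -23.044916763574435 14.628571900707637
110 -62.202032380089115 71.08802038742256 ((-37.792396545410156, 44.251304626464844), (48.58747863769531, 53.881805419921875), 0.37822669744491577)
125 -61.499782076985994 70.45374948711769 ((-38.55426788330078, 54.96849822998047), (29.030794143676758, 46.91423416137695), 86.38703155517578)
```

View pics/c4.png

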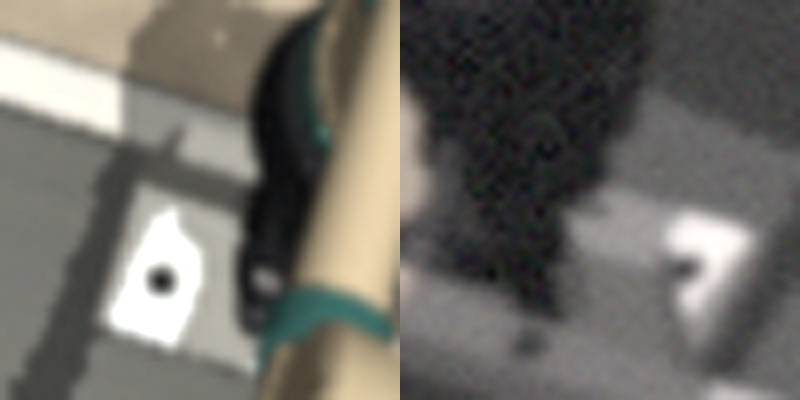

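The top view shows the foot parallel to the fences, and the scene view shows no gap at the long fence. Both pushes have stalled, at 23 N and 15 N. I'll ease the x push a little to limit tilt, let it settle and hand in.

>>> move_arm:
  deltas:
    - [[0,-0.001,0,0,1],[0,-0.002,0,0,1],[0,-0.003,0,0,1],[0,-0.003,0,0,1],[0,-0.003,0,0,1],[0,-0.003,0,0,1],[0,-0.003,0,0,1],[0,-0.003,0,0,1]]

```text
clock: 12.05
position: [0.6272, -0.1904, 0.0551]
ee_rot: [-0.011, 0.808, 0.589, -0.001]
contact_force: [-12.7, 21.6, 20.8]
width: 0.0105
gripper_force: 102.1
```

```bash
python3 -c "
from rig import manip
print(manip.sign_off())"
```

```text
the job is handed in; nothing more can be done
None
```

I handed the job in with the bracket on the plate, still gripped (about 100 N) and pressed into the corner with about 19 N toward the long fence and 17 N toward the short one; the judge returned no verdict, contact with each fence is inferred from the pushes stalling, and the tool leans about 0.02 rad (bracket tilt limit 0.04).

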